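# Release the oranges from a lever-gated citrus hopper and ease its flap shut

## Robot

A 7-joint arm with a two-finger parallel gripper is mounted at the origin on the work surface. World frame = base frame: x ahead of the robot, y to its left, z up, the work surface at z = 0. Lengths are in m, angles in rad, forces in N, time in s.
With the tool pointing down it reaches from about 0.425 to 0.95 m from the base axis. Payload 4.7 kg.
Tool frame: the origin (TCP) lies on the centre line of the jaws, within the pads' length; the fingertips stand robot.nose_length ahead of it and the grasp point (between the pads) lies 8 mm behind it (robot.nose_length is the distance from the TCP to the fingertips, in m); z points along the fingers, y is the line along which they close (so a half turn about z gives the same grasp; the last joint's range is limited). The gripper opens to 85 mm and grips with 20 to 120 N. Pads are 22 mm wide; open, the fingers measure 114 mm over their backs; the gripper's body (76 mm by 85 mm) begins 54 mm behind the grasp point. The pads swing forward as they close: fully open they stand 13 mm farther back than shut.
Start: joints at [-1.31, 0.469, -0.049, 1.532, 0.024, 1.141, -0.082], TCP at [0.193, 0.647, 0.212] pointing down, gripper open.
Joint ranges: [-2.59, 2.59], [-0.33, 1.99], [-1.39, 1.29], [0.1, 2.45], [-1.04, 4.18], [0.21, 1.99], [-2.66, 2.66]. Speed limits (rad/s): [2.57, 2.57, 3.14, 3.14, 3.14, 3.14, 3.14].

## Interface

Orientations are given as [roll, pitch, yaw] about the fixed x, y, z axes, in that order (R = Rz(yaw) Ry(pitch) Rx(roll)).
In Python, from plant import robot gives the robot as it stands. Calls block until the motion is done:
- robot.goto(position, orientation): joint-space move of the TCP to a pose.
- robot.move_straight(position, vel=0.15, attitude=None, contact_N=None): straight line of the TCP; attitude=None keeps the orientation; vel is the mean speed in m/s. With contact_N (N) it stops when the force on the tool has changed by that much, and returns True; else False.
- robot.move_joints(angles): joint-space move.
- robot.grip(opening, strength=None): opening from 0.0 (shut) to 1.0 (fully open); strength is the grip in N (None keeps the last); returns when the fingers have stopped.
- robot.sleep(seconds).
- robot.inverse_kinematics(position, orientation): joint angles nearest the present ones, or None.
- robot.sense(): the state.
- robot.grab_frame(name): name is "scene" or "top" or "wrist"; returns a dict with "image" (400x640x3 uint8, red, green, blue), "range_z" (400x640 float32, m along the optical axis (not along the pixel's ray), 0 where there is no reading), "fx", "fy", "cx", "cy" (pixels), "R" (3x3) and "t" (3): a world point X has camera coordinates R X + t. Camera axes: x right, y down, z forward; pixel columns grow to the right and rows downward; lengths in m; the calibration is good to about 2 mm. A picture is of the moment at which its call begins.
A pose or a line that the arm cannot do raises robot.IKError and nothing moves.
- robot.close_job(): hands the job in; it is judged then, once.
The state is a dict: "t": time; "joint_pos": joint angles; "joint_velocities": joint speeds; "effort": joint torques, N m; "tcp_pos": TCP position; "tcp_rot": TCP orientation; "wrist_force": force on the tool from outside, world axes, zero at the start; "torque": the same for the moment, N m; "opening": opening from 0.0 (shut) to 1.0 (fully open); "gripper_force": force on a finger pad.
Only numpy, scipy, OpenCV 4.12 (cv2) and the standard library are available. Lean on these libraries where they do the work, as an engineer would, in place of code of your own. Each camera call takes 0.05 s, during which the arm holds its last target. There are 200 camera calls.

## Task

Press the red lever pad of the citrus hopper right down with the fingertips so that its linked blue flap lid swings wide open, and keep it down until all three oranges have rolled out into the steel pan. Then ease the lever slowly back up under the fingertips, so that the flap settles fully shut without slamming, and take the hand away. Do not handle the flap or the oranges, pick nothing up, and leave the pan and everything else on the counter where it is.

Things in the scene. Friction and masses are not known exactly. Their poses are not given: they have to be found in the camera images.
- hopper: Stainless citrus feed hopper, fixed: a chute 70 mm wide inside, 240 mm long, on a stand, 270 mm tall, sloping 14 degrees down to its mouth. Origin: on the counter under the chute; +z up, -x is the way the chute runs down (to the pan), the lever is on the -y side. Body and linkage lie within x -140 to 150, y -75 to 75 mm; open, the flap reaches x -230 mm; lever shaft and arm reach y -165 mm.
- pad_top (a point): Centre of the top face of the lever's red pad, 50 mm (hopper x) by 44 mm (hopper y): press here. At rest it is 160 mm above the counter at hopper x -166, y -155 mm, tipped 14 degrees (front edge high). It moves on an arc about lever_hinge, 72 mm down, to 89 mm above the counter at x -186 mm, by then tipped 14 degrees the other way. The pan rim (100 mm high) runs 67 mm beside its centre.
- lever_hinge (a point): Point on the axis of the lever's rock shaft, in the plane of the lever arm (hopper x -32 mm, y -155 mm, 85 mm above the counter). The axis runs along hopper y.
- lever: The steel lever arm of the hopper with its red pad; origin on its rock shaft, under the chute.
- lever_angle (a joint): Turn of the lever in rad: 0 at rest (raised), 0.487 fully down against its stop. A return spring drives it back up: the pad needs about 4 N to start and 7 N at the bottom. If let go it flies up and the flap slams.
- flap_angle (a joint): Opening of the flap lid in rad: 0 shut, about 1.12 with the lever fully down. A pull rod links it to the lever: lever 0.13, 0.22, 0.38 rad give flap 0.3, 0.5, 0.85 rad. The oranges need about 0.9 rad to come out, so press to the stop. Moving the pad at 20 mm/s turns the flap at about 0.3 rad/s; letting it up over 2 s or more is gentle.
- flap: The blue flap lid with steel edges across the chute's mouth, 70 mm wide, 88 mm long, hung from its upper edge and swinging out and up towards the pan. Origin on its hinge axis, 212 mm above the counter.
- pan: Loose stainless pan under the lip of the chute, 325 x 176 mm over the rim, 100 mm deep, walls 4 mm, 0.9 kg. Origin: centre of its underside; x along its length.
- orange0_center (a point): Centre of an orange, 62 mm across, about 100 g; at the start it lies in the chute, number 1 from the flap.
- orange1_center (a point): Centre of an orange, 62 mm across, about 100 g; at the start it lies in the chute, number 2 from the flap.
- orange2_center (a point): Centre of an orange, 62 mm across, about 100 g; at the start it lies in the chute, number 3 from the flap.
- bottle_red: Red squeeze bottle, 60 mm across, 195 mm tall, loose; origin centre of underside.
- bottle_white: White squeeze bottle, 60 mm across, 195 mm tall, loose; origin centre of underside.
- pepper_mill: Black pepper mill, 54 mm across, 175 mm tall, loose; origin centre of underside.
- bowl: Black bowl, 124 mm across, 55 mm tall, loose; origin centre of underside.
- spoon: Steel spoon lying on the counter, loose; origin under its middle.
- jar: Amber glass jar with steel lid, 72 mm across, 110 mm tall, loose; origin centre of underside.
- tumbler: Steel tumbler, 72 mm across, 100 mm tall, loose; origin centre of underside.
There are look-alikes about, which are no part of the job. What is shaped like the part that bears orange2_center but black or turquoise is not meant.

How it is judged:
On the way, in this order (a step that is already met when the one before it is completed fails the run):
1. the fingers on the lever lift the flap lid past 0.5 rad (value of joint flap_angle above 0.5 rad and contact force between the fingers and lever above 0.5 N), for 0.1 s.
2. all three oranges lie in the pan while the flap is still held open (past 0.4 rad) (x of orange0_center in the frame of pan between -0.158 and 0.158 m and y of orange0_center in the frame of pan between -0.083 and 0.083 m and z of orange0_center in the frame of pan between 0 and 0.1 m and x of orange1_center in the frame of pan between -0.158 and 0.158 m and y of orange1_center in the frame of pan between -0.083 and 0.083 m and z of orange1_center in the frame of pan between 0 and 0.1 m and x of orange2_center in the frame of pan between -0.158 and 0.158 m and y of orange2_center in the frame of pan between -0.083 and 0.083 m and z of orange2_center in the frame of pan between 0 and 0.1 m and value of joint flap_angle above 0.4 rad), for 0.2 s.
At the end, for the whole second after the job is handed in: The flap is shut (within 0.04 rad), the lever is back up (within 0.03 rad) and all three oranges are inside the pan, their centres below its rim (value of joint flap_angle below 0.04 rad and value of joint lever_angle below 0.03 rad and x of orange0_center in the frame of pan between -0.158 and 0.158 m and y of orange0_center in the frame of pan between -0.083 and 0.083 m and z of orange0_center in the frame of pan between 0 and 0.1 m and x of orange1_center in the frame of pan between -0.158 and 0.158 m and y of orange1_center in the frame of pan between -0.083 and 0.083 m and z of orange1_center in the frame of pan between 0 and 0.1 m and x of orange2_center in the frame of pan between -0.158 and 0.158 m and y of orange2_center in the frame of pan between -0.083 and 0.083 m and z of orange2_center in the frame of pan between 0 and 0.1 m); the robot touches nothing.
It fails at once if the flap slams: it closes faster than 2 rad/s over its last 0.2 rad (value of joint flap_angle below 0.2 rad and velocity of joint flap_angle below -2 rad/s).
It fails at once if the robot touches the flap lid itself (over 1 N) (contact force between any of the fingers, the arm and flap above 1 N).
It fails at once if the robot touches or carries an orange (over 0.5 N) (contact force between any of the fingers, the arm and orange0 above 0.5 N or contact force between any of the fingers, the arm and orange1 above 0.5 N or contact force between any of the fingers, the arm and orange2 above 0.5 N).
It fails at once if the pan is shoved more than 30 mm, or lifted (distance of pan from where it was at the start of the episode above 0.03 m or height (world z) of pan above 0.015 m).
It fails at once if a bottle, the pepper mill, bowl, spoon, jar or tumbler is moved more than 30 mm (distance of any of bottle_red, bottle_white, pepper_mill, bowl, spoon, jar, tumbler from where it was at the start of the episode above 0.03 m).
It also fails if it takes over 48 s, if anything falls off the work surface, if the arm or the gripper's body presses on something with over 40 N, if the wrist force passes 120 N, or if a joint passes its speed limit or range.

## Working session

There is one attempt and no reset: what is moved stays moved. The work goes in short steps, each a Python script; the robot and the scene stay as the last script left them, time stands still between calls to the robot, and variables do not carry over. Pictures are saved under pics/ and viewed, at most 10 in all, crops included, and the job is handed in when it is done.

```bash
mkdir -p pics; python3 - <<'E'
from plant import robot
import cv2,numpy as np
for n in ("scene","top"):
    f=robot.grab_frame(n); cv2.imwrite(f"pics/{n}0.png",f["image"][:,:,::-1]); np.savez(f"{n}0.npz",**f)
    print(n,f["R"].round(3).tolist(),f["t"].round(3),f["fx"])
s=robot.sense();print(s["t"],s["tcp_rot"],s["wrist_force"],robot.nose_length)
E
```

```text
scene [[-0.116, 0.993, 0.014], [0.638, 0.085, -0.765], [-0.761, -0.08, -0.644]] [ 0.057 -0.234  1.831] 392.1374629150601
top [[0.028, -0.999, 0.023], [-0.998, -0.029, -0.063], [0.064, -0.021, -0.998]] [-0.033  0.527  1.346] 430.71267371064425
0.1 [-3.13976519e+00  6.78658308e-05  2.85180542e+00] [ 0.89727673  0.23322516 -0.04964328] 0.011
```

View pics/scene0.png

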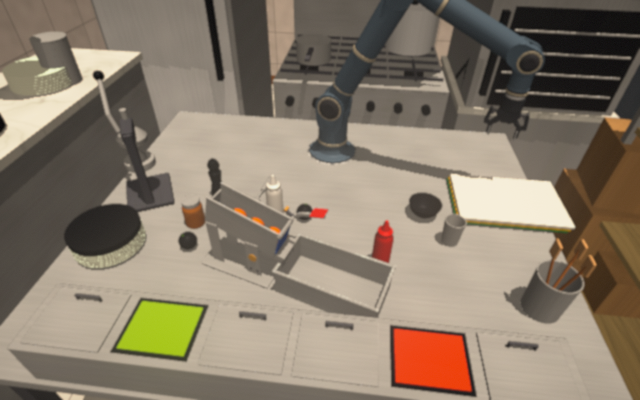

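View pics/top0.png

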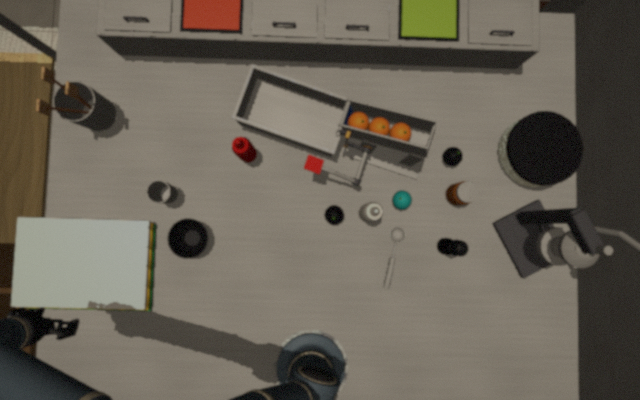

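The top view shows the red pad at (314,164), its lever arm running to (358,182), the oranges at (358..402,120..131) and the pan to the left at (290,110). The red bottle stands at (243,149) and a black ball at (334,214).

```bash
cat > h.py <<'E'
import cv2,numpy as np
def pts(f,uv,z=None):
    uv=np.atleast_2d(np.asarray(uv,float)); R,t=f["R"],f["t"]
    d=np.c_[(uv[:,0]-f["cx"])/f["fx"],(uv[:,1]-f["cy"])/f["fy"],np.ones(len(uv))]@R; c=-R.T@t
    return c+d*((z-c[2])/d[:,2])[:,None] if z is not None else c+d*f["range_z"][uv[:,1].astype(int),uv[:,0].astype(int)][:,None]
def mask(f,lo,hi,roi):
    h=cv2.cvtColor(f["image"],cv2.COLOR_RGB2HSV); m=cv2.inRange(h,lo,hi); k=np.zeros_like(m); x0,y0,x1,y1=roi; k[y0:y1,x0:x1]=m[y0:y1,x0:x1]; return k
E
python3 - <<'E'
from h import *
from plant import robot
f=dict(np.load("top0.npz"))
m=mask(f,(0,150,90),(6,255,255),(295,145,335,185))
ys,xs=np.nonzero(m);P=pts(f,np.c_[xs,ys]);print("pad",len(xs),xs.mean(),ys.mean(),np.median(P,0))
c=pts(f,[xs.mean(),ys.mean()],.16)[0];print("pad c",c)
m=mask(f,(8,120,90),(22,255,255),(345,105,415,145))
n,l,st,ce=cv2.connectedComponentsWithStats(m)
ce=[q for q,s in zip(ce[1:],st[1:]) if s[4]>80];print(ce)
O=[pts(f,q,z)[0] for q,z in zip(sorted(ce,key=lambda q:q[0]),(.185,.20,.215))]
print(np.round(O,3)); d=O[0]-O[-1]; print("yaw of -x axis (oranges)",np.arctan2(d[1],d[0]))
# chute / pan edges: pan long rim
rim=pts(f,[[251,68],[347,103],[236,118],[332,157]],.1);print("rim",rim.round(3))
for a,b in((0,1),(2,3)): e=rim[a]-rim[b];print(np.arctan2(e[1],e[0]))
# chute top edges
q=pts(f,[[347,103],[435,126]],.22)
for y in(0,np.pi):
  pass
E
```

```text
pad 233 313.5450643776824 164.1716738197425 [0.61542925 0.00885097 0.16011085]
pad c [0.61581573 0.00963566 0.16      ]
[array([379.80634573, 125.81728665])]
[[ 0.727 -0.174  0.185]]
yaw of -x axis (oranges) 0.0
rim [[ 0.911  0.207  0.1  ]
 [ 0.813 -0.086  0.1  ]
 [ 0.756  0.246  0.1  ]
 [ 0.648 -0.045  0.1  ]]
1.2495587250900617
1.2129186396705651
```

```bash
python3 - <<'E'
from h import *
from plant import robot
f=dict(np.load("top0.npz"))
an=lambda d:np.arctan2(d[1],d[0])
m=mask(f,(0,150,90),(6,255,255),(295,145,335,185))
ys,xs=np.nonzero(m)
b=cv2.boxPoints(cv2.minAreaRect(np.c_[xs,ys].astype(np.float32)));B=pts(f,b,.16);print("pad edges",[round(an(B[i]-B[i-1]),3) for i in range(4)],[round(np.linalg.norm(B[i]-B[i-1]),3) for i in range(4)])
o=pts(f,[[358,120],[380,126],[402,131]]);print("orange",o.round(3),an(o[0]-o[2]))
# lever arm: high points in depth, right of pad
u,v=np.meshgrid(np.arange(318,362),np.arange(160,192));uv=np.c_[u.ravel(),v.ravel()];P=pts(f,uv)
# points on the arm obey arc height: 0.07<z<.165
k=(P[:,2]>.07)&(P[:,2]<.165)&(P[:,0]<.64);Q=P[k];print(len(Q));l=cv2.fitLine(Q[:,:2].astype(np.float32),cv2.DIST_HUBER,0,.01,.01).ravel();print("arm",an(l[:2]),l,Q.min(0),Q.max(0))
c=np.array([.6158,.0096,.16])
s=robot.sense()
for yaw0 in (1.23,):
  for jaw in (yaw0-np.pi/2,yaw0+np.pi/2,):   # tool y ... 
    for r in (np.pi,):
      # tool x along hopper -x => tool yaw = yaw0 (R=Rz(yaw)Rx(pi): x->(cos,sin))
      for yw in (yaw0,yaw0-np.pi):
        print(yw,robot.inverse_kinematics([*c[:2],.28],[np.pi,0,yw]),robot.inverse_kinematics([*c[:2],.1],[np.pi,0,yw]))
    break
E
```

```text
pad edges [np.float64(1.278), np.float64(-0.289), np.float64(-1.864), np.float64(2.85)] [np.float64(0.048), np.float64(0.043), np.float64(0.048), np.float64(0.043)]
orange [[ 0.74  -0.111  0.19 ]
 [ 0.722 -0.171  0.202]
 [ 0.707 -0.23   0.217]] 1.2964451787261344
302
arm 1.2679338 [ 0.29825363  0.95448667  0.59069645 -0.09126342] [ 0.5664614  -0.13446417  0.07425352] [ 0.63735205 -0.00272551  0.16362339]
1.23 [-0.57701406  0.36456531  0.66910506  1.623104   -0.2363141   1.23647357
 -0.20264467] [-0.50394215  0.54101495  0.58320693  1.81487001 -0.37154074  0.89658562
 -0.09143481]
-1.9115926535897931 [ 0.68724286  0.57446279 -1.17471545  1.54954374  0.53610798  1.377848
  2.26596039] [ 0.67664219  0.81381847 -1.18161134  1.74451859  0.81907447  1.16976755
  2.04941503]
```

```bash
python3 - <<'E'
from h import *
from plant import robot
s=robot.sense();p=s["tcp_pos"]
robot.grip(0.0,40)
robot.move_straight([p[0],p[1],.33],vel=.2)
robot.goto([.6158,.0096,.31],[np.pi,0,1.28])
robot.move_straight([.6158,.0096,.215],vel=.12)
s=robot.sense();print(s["t"],s["tcp_pos"],s["wrist_force"],s["joint_pos"])
for n in ("wrist","scene"):
    f=robot.grab_frame(n);np.savez(n+"1.npz",**f)
    im=f["image"][:,:,::-1]
    if n=="scene": im=cv2.resize(im[140:320,170:430],None,fx=2.5,fy=2.5)
    cv2.imwrite(f"pics/{n}1.png",im)
E
```

```text
5.25 [0.61643522 0.00948905 0.21581435] [-0.13662712 -1.74252151  0.00856119] [-0.562974    0.41831839  0.65519961  1.70579714 -0.27994067  1.1112312
 -0.1152325 ]
```

View pics/wrist1.png

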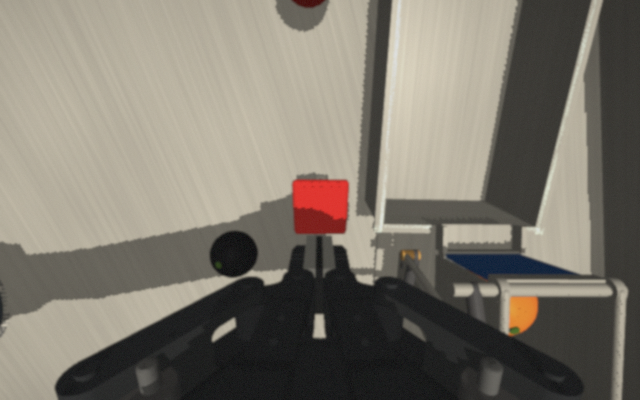

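View pics/scene1.png

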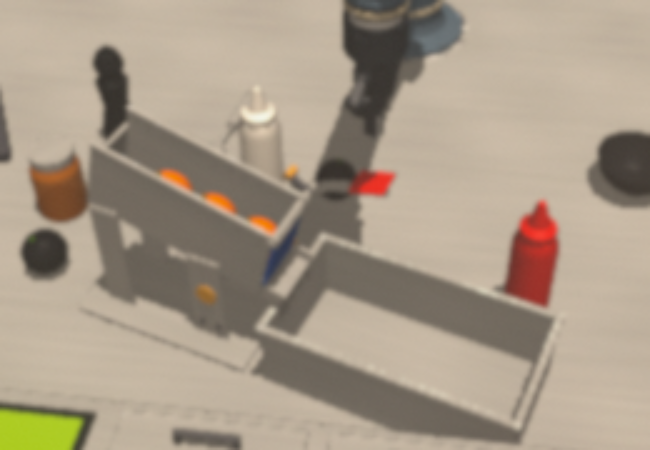

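The wrist view shows the pad centred at (320,207), directly in line with the closed fingers. The scene crop shows everything still in place. Next I press.

```bash
cat >> h.py <<'E'
D=np.array([np.cos(1.28),np.sin(1.28),0]); Z=np.array([0,0,1.])
def arc(a):  # pad displacement for lever angle a from rest
    r,p0=np.hypot(.134,.075),np.arctan2(.075,.134); p=p0-a
    return r*((np.cos(p)-np.cos(p0))*D+(np.sin(p)-np.sin(p0))*Z)
E
python3 - <<'E'
from h import *
from plant import robot
f=dict(np.load("wrist1.npz"));ys,xs=np.nonzero(mask(f,(0,150,60),(6,255,255),(285,170,355,240)))
print("pad",pts(f,[xs.mean(),ys.mean()],.16))
p=robot.sense()["tcp_pos"]; F0=robot.sense()["wrist_force"]
hit=robot.move_straight([.6158,.0096,.158],vel=.03,contact_N=2)
s=robot.sense();c=s["tcp_pos"];print(hit,s["t"],c,s["wrist_force"])
np.savez("c.npz",c=c,F0=F0)
if hit and abs(c[2]-.171)<.01:
  for a in np.linspace(.06,.48,8):
    robot.move_straight(c+arc(a),vel=.04)
    s=robot.sense();print(round(a,2),round(s["t"],2),(s["tcp_pos"]-c-arc(a)).round(4),(s["wrist_force"]-F0).round(1))
  f=robot.grab_frame("scene");cv2.imwrite("pics/s2.png",cv2.resize(f["image"][140:320,170:430,::-1],None,fx=2.5,fy=2.5))
E
```

```text
pad [[0.6187824  0.01159546 0.16      ]]
False 7.4 [0.6158999  0.00959459 0.15815885] [0.12463963 0.0161846  0.41820568]
```

```bash
python3 - <<'E'
from h import *
from plant import robot
s=robot.sense();print(s["wrist_force"],s["opening"],s["tcp_rot"])
f=robot.grab_frame("wrist");cv2.imwrite("pics/w3.png",f["image"][:,:,::-1])
np.savez("wrist3.npz",**f)
tip=s["tcp_pos"]-[0,0,.011];q=f["R"]@tip+f["t"];print("tip px",f["fx"]*q[0]/q[2]+f["cx"],f["fy"]*q[1]/q[2]+f["cy"])
f=robot.grab_frame("top");ys,xs=np.nonzero(mask(f,(0,150,60),(6,255,255),(295,145,335,185)));print(len(xs),xs.mean() if len(xs) else 0,ys.mean() if len(xs) else 0)
E
```

```text
[0.12463963 0.0161846  0.41820568] -0.0017563640937448232 [ 3.14131847e+00 -1.45726695e-04  1.27997809e+00]
tip px 317.68552800791775 230.47514922434485
0 0 0
```

View pics/w3.png

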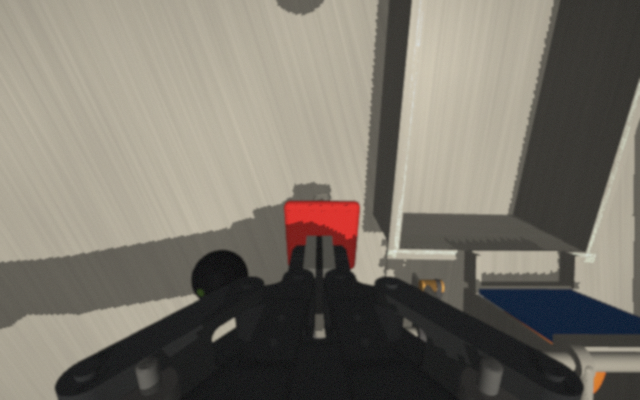

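```bash
python3 - <<'E'
from h import *
for n,roi in(("wrist1",(285,170,355,240)),("wrist3",(275,190,370,275))):
    f=dict(np.load(n+".npz"));m=mask(f,(0,150,60),(6,255,255),roi);ys,xs=np.nonzero(m)
    P=pts(f,np.c_[xs,ys]);P=P[abs(P[:,2]-.15)<.05]
    h=(P-[.6158,.0096,0])@D; g=(P-[.6158,.0096,0])@[D[1],-D[0],0]; k=np.polyfit(h,P[:,2],1)
    print(n,len(P),h.min(),h.max(),g.min(),g.max(),P[:,2].min(),P[:,2].max(),k)
f=dict(np.load("wrist3.npz"));print([ (r,pts(f,[[312,r],[330,r]])[:,2].round(3)) for r in range(222,275,6)])
print([ (r,(pts(f,[[312,r],[330,r]])-[.6158,.0096,0])@D) for r in range(222,275,12)])
E
```

```text
wrist1 2790 -0.022662993828381037 0.024474194830540846 -0.019098740448143144 0.023979114443563827 0.15341725797835898 0.1674528201001907 [0.23593655 0.1602778 ]
wrist3 3113 -0.02217672924488786 0.02487466303297446 -0.01911130674881255 0.02357357802139687 0.15443683773923964 0.19923536416562354 [0.20271397 0.16097381]
[(222, array([0.163, 0.164])), (228, array([0.162, 0.162])), (234, array([0.161, 0.161])), (240, array([0.187, 0.189])), (246, array([0.195, 0.195])), (252, array([0.201, 0.201])), (258, array([0.206, 0.206])), (264, array([0.211, 0.212])), (270, array([0.215, 0.218]))]
[(222, array([0.01208795, 0.01215519])), (234, array([0.003427  , 0.00351567])), (246, array([0.01198258, 0.01206521])), (258, array([0.01136989, 0.01122164])), (270, array([0.01075774, 0.01275027]))]
```

The pad hasn't moved (top face still 0.160) and the depth shows the fingertips about 20 mm above it. I'll keep descending until contact.

```bash
cat > p.py <<'E'
from h import *
from plant import robot
print(robot.nose_length)
F0=robot.sense()["wrist_force"]
hit=robot.move_straight([.6165,.0105,.120],vel=.025,contact_N=2)
s=robot.sense();c=s["tcp_pos"];print(hit,s["t"],c,s["wrist_force"])
np.savez("c.npz",c=c,F0=F0)
f=robot.grab_frame("wrist");np.savez("wrist4.npz",**f)
P=pts(f,[[300,r] for r in range(190,250,6)]);print(P.round(3).tolist())
E
python3 p.py
```

```text
0.011
True 8.275 [0.61600544 0.01027628 0.14201533] [ 0.48508509 -0.38604361  1.39332447]
[[0.595, 0.009, -0.001], [0.593, 0.002, -0.002], [0.591, -0.004, -0.001], [0.614, 0.036, 0.159], [0.614, 0.035, 0.163], [0.613, 0.032, 0.164], [0.612, 0.028, 0.163], [0.611, 0.025, 0.162], [0.609, 0.021, 0.161], [0.608, 0.017, 0.161]]
```

```bash
cat > q.py <<'E'
from h import *
from plant import robot
import sys
z=np.load("c.npz");c,F0=z["c"],z["F0"]
for a in map(float,sys.argv[1].split(",")):
    robot.move_straight(c+arc(a),vel=.04)
    s=robot.sense();f=robot.grab_frame("wrist")
    ys,xs=np.nonzero(mask(f,(0,150,50),(6,255,255),(260,150,380,300)));P=pts(f,np.c_[xs,ys]);P=P[P[:,2]<s["tcp_pos"][2]+.026]
    h=(P-[.6158,.0096,0])@D
    print(round(a,2),round(s["t"],2),(s["tcp_pos"]-c-arc(a)).round(4),(s["wrist_force"]-F0).round(1),"pad tilt,z",np.polyfit(h,P[:,2],1).round(3),h.max().round(3),"tcpz",s["tcp_pos"][2].round(3))
np.savez("wlast.npz",**f)
E
python3 q.py .04,.08
```

```text
0.04 8.63 [-0.0002 -0.     -0.0004] [ 0.2 -0.4  0.8] pad tilt,z [0.164 0.153] 0.028 tcpz 0.136
0.08 8.98 [-0.0001 -0.0001 -0.0003] [-1.2 -1.2  0.9] pad tilt,z [0.125 0.148] 0.031 tcpz 0.131
```

The pad follows: its tilt has dropped from 0.24 to 0.125. I'll continue down.

```bash
python3 q.py .15,.22,.29,.36,.42; python3 - <<'E'
from h import *
from plant import robot
f=robot.grab_frame("scene");cv2.imwrite("pics/s5.png",cv2.resize(f["image"][140:320,170:430,::-1],None,fx=2.5,fy=2.5))
E
```

```text
0.15 9.45 [ 0.      0.0001 -0.0004] [-1.  -0.9  0.4] pad tilt,z [0.068 0.139] 0.035 tcpz 0.121
0.22 9.92 [ 0.0001  0.0002 -0.0003] [ 0.5 -0.8  1. ] pad tilt,z [0.036 0.129] 0.038 tcpz 0.111
0.29 10.38 [0.0001 0.0002 0.    ] [-0.7 -0.   4.1] pad tilt,z [0.012 0.119] 0.04 tcpz 0.101
0.36 10.85 [0.0002 0.0004 0.0002] [-1.3 -0.4  3.2] pad tilt,z [-0.124  0.111] 0.042 tcpz 0.09
0.42 11.28 [0.0002 0.0005 0.0001] [-0.3  1.5  3.1] pad tilt,z [-0.064  0.099] 0.043 tcpz 0.081
```

View pics/s5.png

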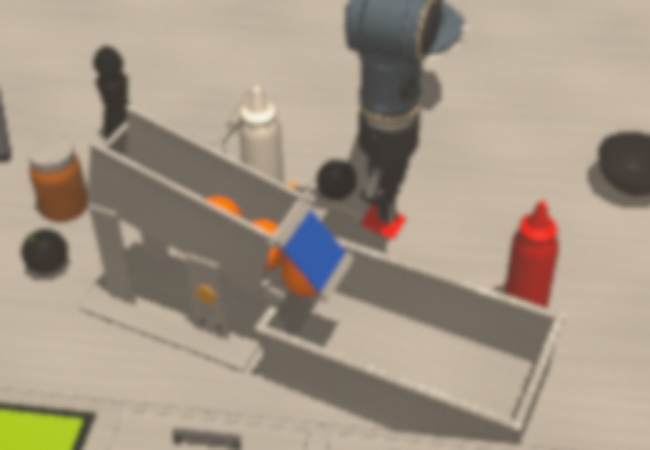

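The flap is open (315,250) and the first orange is emerging at (300,278). I'll press on to the stop.

```bash
python3 q.py .45,.475,.495; python3 - <<'E'
from h import *
from plant import robot
robot.sleep(2.5)
s=robot.sense();print(s["t"],s["wrist_force"])
f=robot.grab_frame("scene");cv2.imwrite("pics/s6.png",cv2.resize(f["image"][140:320,170:430,::-1],None,fx=2.5,fy=2.5))
E
```

```text
0.45 11.65 [0.0003 0.0005 0.0006] [-1.3  1.3  9. ] pad tilt,z [-0.104  0.096] 0.043 tcpz 0.077
0.47 11.95 [0.0003 0.0006 0.0007] [-2.2  1.7  8.4] pad tilt,z [-0.235  0.096] 0.043 tcpz 0.073
0.49 12.25 [0.0003 0.0006 0.0009] [-1.9  1.6  8.4] pad tilt,z [-0.255  0.093] 0.043 tcpz 0.07
14.8 [-2.36050299  3.24970864  8.64328526]
```

View pics/s6.png

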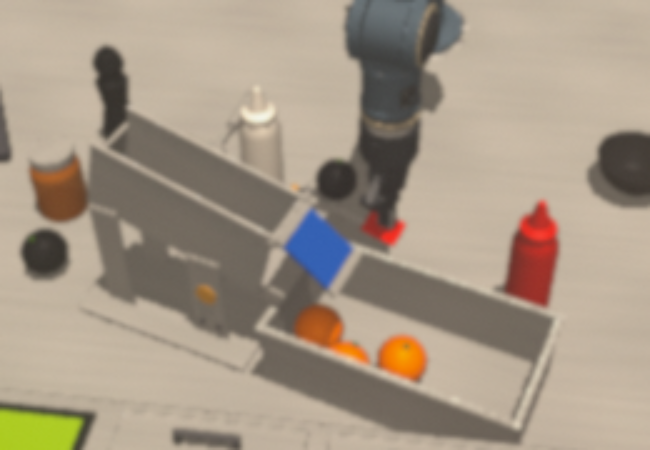

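All three oranges are in the pan at (318,326), (348,355) and (402,357). I'll ease the lever up slowly and retract.

```bash
python3 - <<'E'
from h import *
from plant import robot
c=np.load("c.npz")["c"]
for a in np.linspace(.44,0,9): robot.move_straight(c+arc(a),vel=.018 if a>.12 else .012)
s=robot.sense();print(s["t"],s["wrist_force"])
robot.move_straight(c+[0,0,.02],vel=.012)
robot.move_straight(c+[0,0,.15],vel=.1)
p=robot.sense()["tcp_pos"];robot.sleep(.5)
print(robot.sense()["t"])
f=robot.grab_frame("top");cv2.imwrite("pics/t7.png",f["image"][:,:,::-1])
g=robot.grab_frame("wrist")
ys,xs=np.nonzero(mask(g,(0,150,60),(6,255,255),(270,100,370,260)));P=pts(g,np.c_[xs,ys]);P=P[abs(P[:,2]-.15)<.03]
print("pad",len(P),np.median(P,0),np.polyfit((P-[.6158,.0096,0])@D,P[:,2],1))
g=robot.grab_frame("scene");cv2.imwrite("pics/s7.png",cv2.resize(g["image"][140:320,170:430,::-1],None,fx=2.5,fy=2.5))
E
```

```text
21.1 [0.50398102 1.79280953 3.86688061]
24.8667
pad 1638 [0.61892924 0.01102726 0.16079789] [0.2416288  0.16026338]
```

View pics/s7.png

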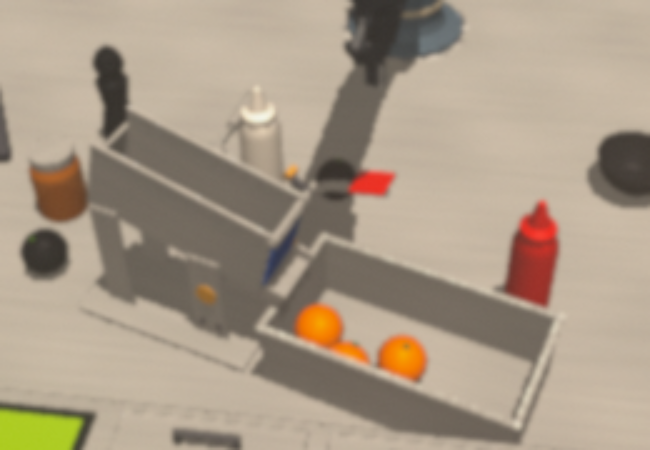

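The flap is shut (282,250), the pad is back at its rest pose, the three oranges are in the pan and the hand is clear.

```bash
python3 -c "
from plant import robot
print(robot.close_job())"
```

```text
the job is handed in; nothing more can be done
None
```

I pressed the lever to its stop until all three oranges rolled into the pan, eased it back up until the flap shut, withdrew the hand and handed the job in about 25 s into the 48 s limit; no verdict was returned.

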